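Load a sherd into the bench X-ray analyser with its lever-lifted hood

ROBOT

A 7-joint arm with a two-finger parallel gripper is mounted at the origin on a cart in front of the work surface, level with it; the furniture and walls round the work are solid. World frame = base frame: x ahead of the robot, y to its left, z up, the work surface at z = 0. Lengths are in m, angles in rad, forces in N, time in s.
With the tool pointing down it reaches from about 0.425 to 0.875 m from the base axis. Payload 4.7 kg.
Tool frame: the origin (TCP) lies at the very end of the fingers, on their centre line; the grasp point (between the pads) lies 19 mm behind it; z points along the fingers, y is the direction in which the jaws open and shut (so a half turn about z gives the same grasp; the last joint's range is limited). The gripper opens to 87 mm and grips with 3 to 60 N. Pads are 19 mm wide; open, the fingers measure 117 mm over their backs; the gripper's body (75 mm by 190 mm) begins 51 mm behind the grasp point.
Start: joints at [1.328, 0.321, -0.07, 1.45, 0.023, 1.371, -0.057], TCP at [0.165, -0.629, 0.223] pointing down, gripper open.
Joint ranges: [-2.86, 2.86], [-0.3, 2.09], [-1.38, 1.24], [0.06, 2.45], [-1.56, 4.7], [0.09, 2.05], [-2.69, 2.69]. Speed limits (rad/s): [2.57, 2.57, 3.14, 3.14, 3.14, 3.14, 3.14].

INTERFACE

Orientations are given as a rotation vector (axis times angle).
In Python, from bench import ctrl, get_image, camera_info gives the robot as it stands.
- The arm moves only by the tool carry_out, never from a script. Its argument "commands" is a list of rows, each an object of numbers: "tx", "ty", "tz": the shift along the tool's x, y, z in m; "rx", "ry", "rz": the turn, a rotation vector about the tool's x, y, z in rad; "jaw": the opening, from 0 (shut) to 1 (fully open). In form: [{"tx": .., "ty": .., "tz": .., "rx": .., "ry": .., "rz": .., "jaw": ..}, ...]. A call has 1 to 12 rows; each row is the pose to reach, as a shift and turn from the pose commanded when the call began, along the tool's axes at that moment; what a row does not reach only later rows make up. A row lasts 1/8 s, in which the tool goes at most 62.5 mm and 10.7 degrees, less where a joint would pass 70% of its speed; a pose out of reach is approached as far as the arm can. A call with a gripper value outside its range is refused whole. The fingers move at their own pace and stop on an object; "grip_force" is the grip in N (left out, the last holds). Time passes only in rows, so rows that repeat a pose let the fingers close. It gives the time, the measured TCP pose, the force and the opening at its end, in the units of the state.
- ctrl.get_state(): the state, without advancing time (a new reading comes with each control period).
- get_image(name): name is "side" or "top"; returns the picture (400x640x3 uint8, red, green, blue); there is no depth.
- camera_info(name): a dict with "intrinsics" (3x3 intrinsics, pixels), "R" (3x3) and "t" (3): a world point X has camera coordinates R X + t. Camera axes: x right, y down, z forward; pixel columns grow to the right and rows downward; lengths in m; the calibration is good to about 2 mm. A picture is of the moment at which its call begins. camera_info takes no time and is no camera call.
- ctrl.close_job(): hands the job in, once; it reports no verdict.
The state is a dict: "time": time; "joint_positions": joint angles; "qd": joint speeds; "joint_torque": joint torques, N m; "position": TCP position; "tool_rot": TCP orientation; "ft_force": force on the tool from outside, world axes, zero at the start; "torque": the same for the moment, N m; "grip_width": opening from 0.0 (shut) to 1.0 (fully open).
Only numpy, scipy, OpenCV 4.12 (cv2) and the standard library are available. Lean on these libraries where they do the work, as an engineer would, in place of code of your own. Each camera call takes 0.05 s, during which the arm holds its last target.

TASK

Load the analyser with the sherd that lies on its slide: press the long end of the side lever down until the catch snaps over it and holds the heavy hood open, push the slide fully in by its upright plate, then press the catch's tab so that the lever is freed and the hood closes over the sherd. Let the lever do the lifting: do not touch the hood or the sherd itself, keep the sherd where it lies on the slide, and leave everything else on the table as it is.

Things in the scene. Friction and masses are not known exactly. Their poses are not given: they have to be found in the camera images.
- analyser: Low grey housing fixed on the table. Origin under the front face of the closed white hood (134 wide, 164 long, 100 mm high, round head to 126); +x along the slide into the chamber, to the hood's hinge; +y away from the lever; z up. Slide way 104 mm wide, 36 high, x -0.186 to 0. Lever: steel bar in the plane y -0.092, pivot x 0.024, z 0.068, long end at x -0.147, short end under a roller.
- hood_angle (a joint): Opening angle of the hood about its rear hinge, rad: 0 closed, about 0.285 when held open by the latched lever (its front edge then stands 50 mm above the slide). It weighs about 1.3 kg and sinks shut by itself within about a second when the lever is freed.
- lever (a joint): Angle of the lever, rad: 0 at rest, long end sloping up (the hood's weight on the short end holds it there); grows as the long end is pressed down. The catch snaps over its end at about 0.38; the stop is at 0.46; let go, it stays latched at about 0.37. Pressing takes 5 to 8 N at first, 9 to 15 N near the catch, at the pad.
- catch (a joint): Angle of the sprung catch, rad: 0 at its place (over the end of a latched lever, or waiting), grows as its tab is pressed down, stop at 0.32; the lever is free from about 0.25. Springs back when let go.
- slide (a joint): Travel of the sample slide, m: 0 pulled out, 0.13 fully in against its stop. It stays where it is left; pushing takes 1 to 3 N.
- lever_pad (a point): Centre of the top of the black ribbed rubber pad, 40 x 32 mm, on the lever near its long end, 130 mm from the pivot. 107 mm over the table at rest, 58 mm latched, 47 mm at the lever's stop; it moves almost straight down. The catch's hook begins 40 mm beyond it, so press on the pad's middle.
- catch_tab (a point): Point on top of the catch's flat dark steel tab, 28 mm wide, in line with the lever beyond its end, 55 mm over the table; the tab is free from 35 mm nearer the lever to 19 mm beyond this point. Pressed here it drops 24 mm to its stop, at 4 to 8 N. The freed lever's end jumps up 55 mm from here: press here, not nearer the lever.
- push_plate (a point): Centre of the outer face (towards -x of the analyser) of the slide's upright push plate, 80 mm wide and 6 mm thick, from 41 to 75 mm over the table. It is pushed along +x of the analyser, 130 mm in all; when home it stands 48 mm in front of the closed hood.
- slide_spot (a point): Centre of the marked circle on the slide's top face, 42 mm over the table, where the sherd lies; it moves with the slide.
- sherd: The potsherd to be measured, dark brown, flat, irregular, 57 x 75 x 12 mm, lying loose on the slide. Origin at the centre of its underside.
- hood: The hood itself (all its white walls, top and round head). Origin on its rear hinge, 62 mm over the table; x to the rear, z up when closed.
- next_sherd: Bystander: potsherd 55 x 57 x 10 mm beside the slide way, on the side away from the lever. Origin at the centre of its underside.
- small_sherd: Bystander: potsherd 27 x 36 x 9 mm beside the slide way, away from the lever. Origin under its centre.
- tweezers: Bystander: steel tweezers 124 mm long, 13 mm high, lying along the hood on the side away from the lever. Origin under their centre.
- eraser: Bystander: eraser 20 x 46 x 12 mm on the table, just outside the lever (at y -0.14 of the analyser). Origin under its centre.
- loupe: Bystander: black ring-shaped loupe, 38 mm across, 20 mm high, behind the hood. Origin under its centre.
- vial_a: Bystander: white-capped vial, 28 mm across, 52 mm high, standing behind the hood. Origin under its centre.
- vial_b: Bystander: vial of the same size with a red cap, beside the other. Origin under its centre.
Things that resemble listed ones, but are neither listed nor needed, are in the scene too. Leave any blue or pink look-alike of the sherd alone.

How it is judged:
By the outcome, as a careful person would: the job done as asked, in the order asked, and still so for the second after the job is handed in, with the robot touching nothing.
It also fails if it takes over 58 s, if anything falls off the work surface, if the arm or the gripper's body presses on something with over 40 N, if the wrist force passes 120 N, or if a joint passes its speed limit or range.

## Working session

There is one attempt and no reset: what is moved stays moved. The work goes in short steps, Python scripts to look and compute and a tool call to move; the robot and the scene stay as the last step left them, time stands still between calls to the robot, and variables do not carry over. Pictures are saved under pics/ and viewed, and the job is handed in when it is done.

Besides the shell and the picture viewer there is one more tool, called by a JSON object that holds its "fn" and its "kwargs". carry_out: Moves the arm, as the interface text tells. Its arguments: {"type":"object","properties":{"commands":{"type":"array"},"grip_force":{"type":"number"}},"required":["commands"]}

```bash
mkdir -p pics; ls; python3 - <<'E'
from bench import ctrl,get_image,camera_info
import cv2
for n in("side","top"):
    im=get_image(n);cv2.imwrite(f"pics/{n}0.png",im[:,:,::-1])
    c=camera_info(n);print(n,c)
print(ctrl.get_state())
E
```

```text
pics
side {'intrinsics': array([[443.59100259,   0.        , 312.28567464],
       [  0.        , 443.59100259, 194.74538643],
       [  0.        ,   0.        ,   1.        ]]), 'R': array([[ 0.9993562 ,  0.03103999,  0.01799174],
       [ 0.03274479, -0.58418741, -0.81095798],
       [-0.01466158,  0.81102502, -0.58482771]]), 't': array([-0.43488049, -0.08482033,  1.20175964])}
top {'intrinsics': array([[501.44140491,   0.        , 310.99855564],
       [  0.        , 501.44140491, 210.51295595],
       [  0.        ,   0.        ,   1.        ]]), 'R': array([[-0.0166906 , -0.999844  ,  0.00577838],
       [-0.98654664,  0.0155281 , -0.1627409 ],
       [ 0.16262579, -0.00841689, -0.98665192]]), 't': array([-0.25369644,  0.4628557 ,  1.36244686])}
{'time': 0.1, 'joint_positions': array([ 1.32807846,  0.32172639, -0.07008471,  1.45151363,  0.02260207,
        1.37077374, -0.05688324]), 'qd': array([-0.00255464, -0.00061394, -0.00017027, -0.00156134,  0.0002804 ,
       -0.00078001,  0.00046685]), 'joint_torque': array([-6.76635750e-05, -4.92572558e+01, -4.05791877e-01, -3.13399315e+01,
       -6.41853735e-02,  3.95839708e-02,  9.19056924e-05]), 'position': array([ 0.16493722, -0.62824214,  0.22160523]), 'tool_rot': array([-3.11412538e+00, -4.02163850e-01,  4.71545951e-04]), 'ft_force': array([-0.36351282, -0.05802813, -0.06354638]), 'torque': array([0.0144182 , 0.00892427, 0.01711944]), 'grip_width': 0.9974307883093246}
```

View pics/side0.png

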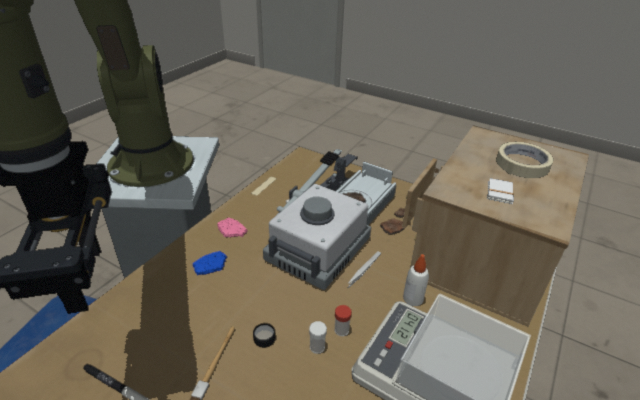

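View pics/top0.png

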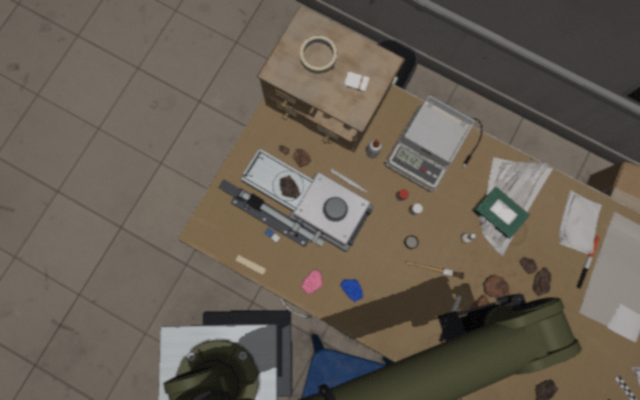

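```bash
cat > h.py <<'E'
from bench import ctrl,get_image,camera_info
import cv2,numpy as np
def ray(n,u,v,z):
    c=camera_info(n);K,R,t=c["intrinsics"],c["R"],c["t"]
    o=-R.T@t;d=R.T@np.linalg.inv(K)@np.array([u,v,1.]);return o+d*(z-o[2])/d[2]
def proj(n,X):
    c=camera_info(n);p=c["intrinsics"]@(c["R"]@np.asarray(X,float)+c["t"]);return p[:2]/p[2]
def crop(im,x0,y0,x1,y1,s,f):
    cv2.imwrite(f,cv2.resize(im[y0:y1,x0:x1,::-1],None,fx=s,fy=s,interpolation=cv2.INTER_CUBIC))
E
python3 - <<'E'
import cv2
from h import crop
a=cv2.imread("pics/top0.png")[:,:,::-1];crop(a,210,130,390,260,4.4,"pics/t0c.png")
a=cv2.imread("pics/side0.png")[:,:,::-1];crop(a,240,130,440,290,3.7,"pics/s0c.png")
E
```

```text
(no output)
```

View pics/t0c.png

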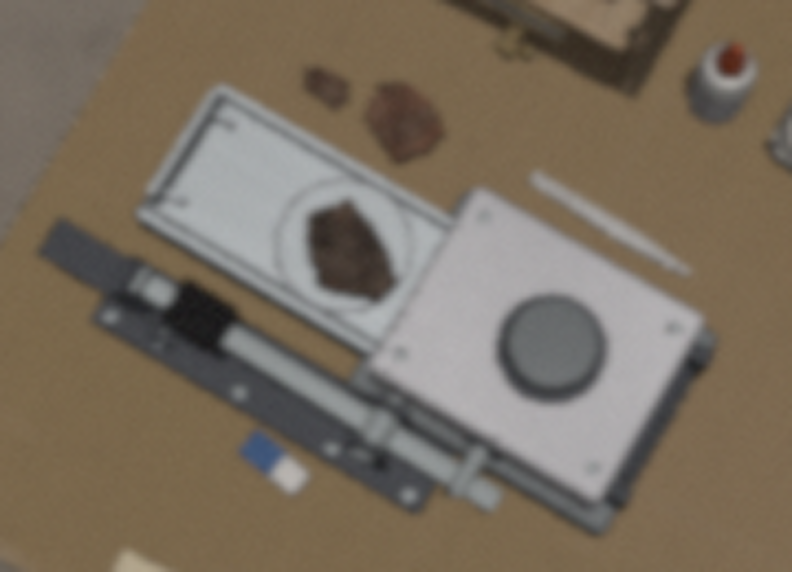

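View pics/s0c.png

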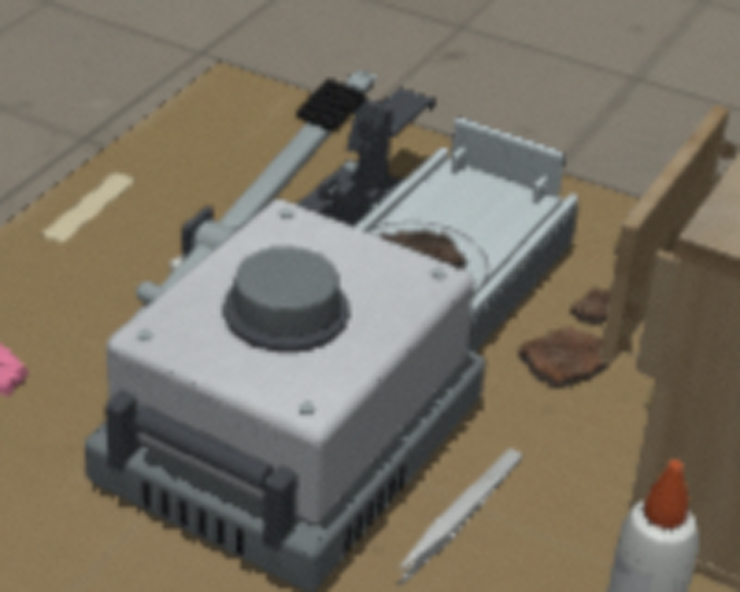

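```bash
python3 - <<'E'
from h import *
P=lambda x,y:(210+(x+.5)/4.4-.5,130+(y+.5)/4.4-.5)
for nm,x,y,z in [("pad",198,318,.107),("hFL(-y,front)",370,365,.1),("hF+y",475,188,.1),("hR+y",707,322,.1),("hR-y",605,500,.1),
 ("tabend A",62,218,.055),("tabend B",38,250,.055),("plate top a",222,92,.075),("plate top b",148,198,.075),("knob",553,340,.126),
 ("sherd",350,250,.05),("circle",343,245,.042),("cabinet corner",632,95,.2),("cab0",632,95,.0),("eraser",274,462,.012)]:
    u,v=P(x,y);w=ray("top",u,v,z);print(nm,np.round([u,v],1),np.round(w,4))
Q=lambda x,y:(240+(x+.5)/3.7-.5,130+(y+.5)/3.7-.5)
for nm,x,y,z in [("pad",332,105,.107),("hR-y",118,345,.1),("hR+y",322,437,.1),("hF+y",470,290,.1),("hF-y",278,203,.1),("plate a",457,122,.075),("plate b",565,157,.075),("tabend",433,103,.055),("taba",398,88,.055)]:
    u,v=Q(x,y);w=ray("side",u,v,z);print(nm,np.round([u,v],1),np.round(w,4))
E
```

```text
pad [254.6 201.9] [ 0.473  -0.1109  0.107 ]
hFL(-y,front) [293.7 212.6] [ 0.4437 -0.2144  0.1   ]
hF+y [317.6 172.3] [ 0.5529 -0.2802  0.1   ]
hR+y [370.3 202.8] [ 0.467  -0.4198  0.1   ]
hR-y [347.1 243.2] [ 0.3594 -0.3546  0.1   ]
tabend A [223.7 179.2] [ 0.5484 -0.0192  0.055 ]
tabend B [218.2 186.4] [ 0.5279 -0.0043  0.055 ]
plate top a [260.1 150.5] [ 0.6235 -0.1224  0.075 ]
plate top b [243.2 174.6] [ 0.5557 -0.0762  0.075 ]
knob [335.3 206.9] [ 0.4529 -0.3243  0.126 ]
sherd [289.2 186.4] [ 0.5259 -0.2012  0.05  ]
circle [287.6 185.3] [ 0.531  -0.1965  0.042 ]
cabinet corner [353.2 151.2] [ 0.5818 -0.3687  0.2   ]
cab0 [353.2 151.2] [ 0.6393 -0.3883  0.    ]
eraser [271.9 234.6] [ 0.3958 -0.1498  0.012 ]
pad [329.4 158. ] [ 0.4768 -0.1204  0.107 ]
hR-y [271.5 222.9] [ 0.3663 -0.3557  0.1   ]
hR+y [326.7 247.7] [ 0.4722 -0.4202  0.1   ]
hF+y [366.7 208. ] [ 0.5522 -0.2988  0.1   ]
hF-y [314.8 184.5] [ 0.4456 -0.2212  0.1   ]
plate a [363.1 162.6] [ 0.5605 -0.0837  0.075 ]
plate b [392.3 172.1] [ 0.6271 -0.1223  0.075 ]
tabend [356.7 157.5] [ 0.5491 -0.0268  0.055 ]
taba [347.2 153.4] [ 0.5254 -0.0078  0.055 ]
```

```bash
cat >> h.py <<'E'
E
python3 - <<'E'
import numpy as np
from scipy.optimize import least_squares
# local xy (nan=unknown), world avg of views
D=[((0,-.067),(.4437,-.2144)),((0,-.067),(.4456,-.2212)),((0,.067),(.5529,-.2802)),((0,.067),(.5522,-.2988)),((.164,.067),(.467,-.4198)),((.164,.067),(.4722,-.4202)),
((.164,-.067),(.3594,-.3546)),((.164,-.067),(.3663,-.3557)),((-.178,.04),(.6235,-.1224)),((-.178,-.04),(.5557,-.0762)),((-.178,-.04),(.5605,-.0837)),((-.178,.04),(.6271,-.1223)),
((None,-.092),(.473,-.1109)),((None,-.092),(.4768,-.1204)),((None,-.078),(.5484,-.0192)),((None,-.106),(.5279,-.0043)),((None,-.078),(.5491,-.0268)),((None,-.106),(.5254,-.0078))]
def loc(p,w):
    c,s=np.cos(p[2]),np.sin(p[2]);d=np.array(w)-p[:2];return np.array([c*d[0]+s*d[1],-s*d[0]+c*d[1]])
def f(p):
    r=[]
    for l,w in D:
        q=loc(p,w)
        if l[0] is not None:r.append(q[0]-l[0])
        r.append(q[1]-l[1])
    return r
s=least_squares(f,[.5,-.25,-2.1],loss='soft_l1',f_scale=.005);p=s.x;print(p,np.degrees(p[2]))
for l,w in D:print(l,np.round(loc(p,w),4))
E
```

```text
[ 0.50012315 -0.25096648 -2.12198216] -121.5806219948952
(0, -0.067) [-0.0016 -0.0672]
(0, -0.067) [ 0.0032 -0.062 ]
(0, 0.067) [-0.0027  0.0603]
(0, 0.067) [0.0135 0.0694]
(0.164, 0.067) [0.1612 0.0602]
(0.164, 0.067) [0.1588 0.0648]
(0.164, -0.067) [ 0.162  -0.0656]
(0.164, -0.067) [ 0.1593 -0.0592]
(-0.178, 0.04) [-0.1741  0.0378]
(-0.178, -0.04) [-0.178  -0.0442]
(-0.178, -0.04) [-0.1741 -0.0362]
(-0.178, 0.04) [-0.1761  0.0408]
(None, -0.092) [-0.1051 -0.0965]
(None, -0.092) [-0.099  -0.0882]
(None, -0.078) [-0.2227 -0.0802]
(None, -0.106) [-0.2247 -0.1055]
(None, -0.078) [-0.2166 -0.0757]
(None, -0.106) [-0.2204 -0.1058]
```

Look-alikes (top view): the wanted sherd is the dark brown one on the slide circle at (289,186). Others are next_sherd (302,157), small_sherd (284,149), pink (313,281), blue (352,289) and the loose brown pieces on the right near (495,287), (528,265) and (545,280). For the lever, the black ribbed pad is at (255,202), and the dark flat catch tab is beyond its end at about (226,187). The wood-coloured strip at (250,265) is not part of it. The close crops confirm these choices.

The analyser frame fits both views to a few mm: origin (0.500, -0.251), yaw -121.6°.

```bash
cat >> h.py <<'E'
from scipy.spatial.transform import Rotation as Ro
O=np.array([.500,-.251]);A=-2.122
XA=np.array([np.cos(A),np.sin(A),0]);YA=np.array([-np.sin(A),np.cos(A),0])
def W(x,y,z): return np.array([O[0],O[1],0])+x*XA+y*YA+[0,0,z]
def L(w): d=np.asarray(w)-[O[0],O[1],0];return np.array([d@XA,d@YA,d[2]])
RT=np.column_stack([np.cross(YA,[0,0,-1.]),YA,[0,0,-1.]])
def plan(x,y,z):
    s=ctrl.get_state();R=Ro.from_rotvec(s["tool_rot"])
    print("local now",np.round(L(s["position"]),4),"t",s["time"],"F",np.round(s["ft_force"],2))
    print("shift",np.round(R.inv().apply(W(x,y,z)-s["position"]),4),"turn",np.round((R.inv()*Ro.from_matrix(RT)).as_rotvec(),4))
E
python3 - <<'E'
from h import *
plan(-.105,-.092,.21);print(RT)
E
```

```text
local now [ 0.4968 -0.0879  0.2216] t 0.1 F [-0.36 -0.06 -0.06]
shift [ 0.4323 -0.4188  0.0122] turn [-1.600e-03 -5.000e-04 -7.627e-01]
[[ 0.52371301  0.85189476  0.        ]
 [ 0.85189476 -0.52371301  0.        ]
 [ 0.          0.         -1.        ]]
```

{"fn": "carry_out", "kwargs": {"commands": [{"tx": 0.04,"ty": -0.04,"tz": 0,"rz": -0.08,"jaw": 0},{"tx": 0.08,"ty": -0.08,"tz": 0,"rz": -0.16,"jaw": 0},{"tx": 0.12,"ty": -0.12,"tz": 0,"rz": -0.24,"jaw": 0},{"tx": 0.16,"ty": -0.16,"tz": 0,"rz": -0.32,"jaw": 0},{"tx": 0.2,"ty": -0.2,"tz": 0,"rz": -0.4,"jaw": 0},{"tx": 0.24,"ty": -0.235,"tz": 0,"rz": -0.48,"jaw": 0},{"tx": 0.28,"ty": -0.275,"tz": 0,"rz": -0.56,"jaw": 0},{"tx": 0.32,"ty": -0.31,"tz": 0,"rz": -0.64,"jaw": 0},{"tx": 0.36,"ty": -0.35,"tz": 0,"rz": -0.7,"jaw": 0},{"tx": 0.4,"ty": -0.39,"tz": 0,"rz": -0.763,"jaw": 0},{"tx": 0.432,"ty": -0.419,"tz": 0.012,"rz": -0.763,"jaw": 0},{"tx": 0.432,"ty": -0.419,"tz": 0.012,"rz": -0.763,"jaw": 0}]}}

```text
invalid input
```

```bash
python3 - <<'E'
from h import *
plan(-.105,-.092,.112)
s=ctrl.get_state();print(s["grip_width"],s["joint_positions"])
for n in("side","top"):
    im=get_image(n);cv2.imwrite(f"pics/{n}1.png",im[:,:,::-1])
a=cv2.imread("pics/top1.png")[:,:,::-1];b=cv2.imread("pics/side1.png")[:,:,::-1]
cv2.imwrite("pics/m1.png",np.hstack([cv2.resize(a[120:280,200:400],(400,320)),cv2.resize(b[90:250,230:430],(400,320))])[:,:,::-1])
E
```

```text
local now [ 0.4968 -0.0879  0.2216] t 0.1 F [-0.36 -0.06 -0.06]
shift [ 0.4323 -0.4186  0.1102] turn [-1.600e-03 -5.000e-04 -7.627e-01]
0.9974307883093246 [ 1.32807846  0.32172639 -0.07008471  1.45151363  0.02260207  1.37077374
 -0.05688324]
```

View pics/m1.png

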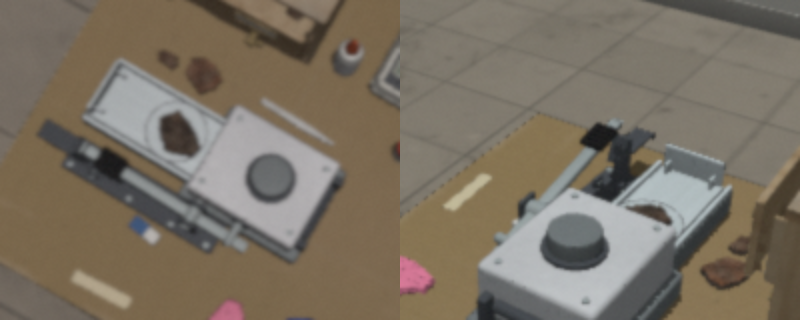

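The move was refused as invalid and nothing moved. I'll send every key in each row.

{"fn": "carry_out", "kwargs": {"commands": [{"tx": 0.04,"ty": -0.04,"tz": 0,"rx": 0,"ry": 0,"rz": -0.08,"jaw": 0},{"tx": 0.08,"ty": -0.08,"tz": 0,"rx": 0,"ry": 0,"rz": -0.16,"jaw": 0},{"tx": 0.12,"ty": -0.12,"tz": 0,"rx": 0,"ry": 0,"rz": -0.24,"jaw": 0},{"tx": 0.16,"ty": -0.16,"tz": 0,"rx": 0,"ry": 0,"rz": -0.32,"jaw": 0},{"tx": 0.2,"ty": -0.2,"tz": 0,"rx": 0,"ry": 0,"rz": -0.4,"jaw": 0},{"tx": 0.24,"ty": -0.235,"tz": 0,"rx": 0,"ry": 0,"rz": -0.48,"jaw": 0},{"tx": 0.28,"ty": -0.275,"tz": 0,"rx": 0,"ry": 0,"rz": -0.56,"jaw": 0},{"tx": 0.32,"ty": -0.31,"tz": 0,"rx": 0,"ry": 0,"rz": -0.64,"jaw": 0},{"tx": 0.36,"ty": -0.35,"tz": 0,"rx": 0,"ry": 0,"rz": -0.7,"jaw": 0},{"tx": 0.4,"ty": -0.39,"tz": 0,"rx": 0,"ry": 0,"rz": -0.763,"jaw": 0},{"tx": 0.432,"ty": -0.419,"tz": 0.012,"rx": 0,"ry": 0,"rz": -0.763,"jaw": 0},{"tx": 0.432,"ty": -0.419,"tz": 0.012,"rx": 0,"ry": 0,"rz": -0.763,"jaw": 0}], "grip_force": 20}}

```text
time: 1.7
position: [0.4773, -0.1096, 0.2099]
tool_rot: [-2.735, -1.542, -0.0]
ft_force: [0.0, -0.3, 0.3]
grip_width: 0.008
```

```bash
python3 - <<'E'
from h import *
plan(-.104,-.092,.115)
s=ctrl.get_state();print(s["joint_positions"])
for n in("side","top"):
    im=get_image(n);cv2.imwrite(f"pics/{n}2.png",im[:,:,::-1])
a=cv2.imread("pics/top2.png")[:,:,::-1];b=cv2.imread("pics/side2.png")[:,:,::-1]
cv2.imwrite("pics/m2.png",np.hstack([cv2.resize(a[120:280,200:400],(400,320)),cv2.resize(b[90:250,230:430],(400,320))])[:,:,::-1])
E
```

```text
local now [-0.1086 -0.0934  0.2099] t 1.7 F [ 0.01 -0.27  0.33]
shift [-0.0047  0.0015  0.0949] turn [-0.0015 -0.0011  0.0075]
[ 0.80351138  0.01213391 -0.62962893  1.83457475  0.00583442  1.29821882
 -0.37135231]
```

View pics/m2.png

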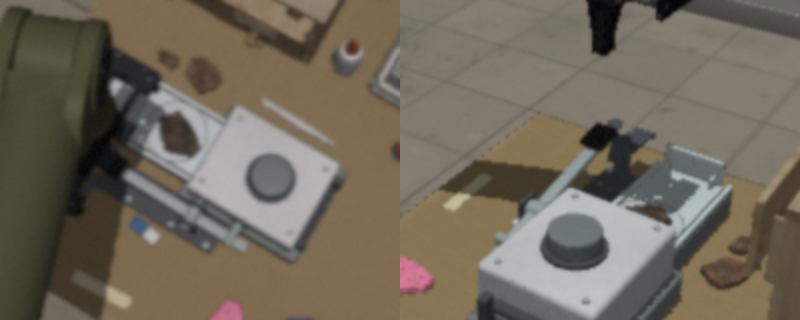

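The closed fingers are over the pad at local (-0.109, -0.093), and nothing is in the path. Descending now, then pressing.

{"fn": "carry_out", "kwargs": {"commands": [{"tx": -0.004,"ty": 0.001,"tz": 0.04,"rx": 0,"ry": 0,"rz": 0,"jaw": 0},{"tx": -0.004,"ty": 0.001,"tz": 0.08,"rx": 0,"ry": 0,"rz": 0,"jaw": 0},{"tx": -0.004,"ty": 0.001,"tz": 0.095,"rx": 0,"ry": 0,"rz": 0,"jaw": 0},{"tx": -0.004,"ty": 0.001,"tz": 0.105,"rx": 0,"ry": 0,"rz": 0,"jaw": 0},{"tx": -0.004,"ty": 0.001,"tz": 0.112,"rx": 0,"ry": 0,"rz": 0,"jaw": 0},{"tx": -0.004,"ty": 0.001,"tz": 0.119,"rx": 0,"ry": 0,"rz": 0,"jaw": 0},{"tx": -0.004,"ty": 0.001,"tz": 0.126,"rx": 0,"ry": 0,"rz": 0,"jaw": 0}]}}

```text
time: 2.68
position: [0.4775, -0.116, 0.087]
tool_rot: [2.741, 1.534, 0.006]
ft_force: [-1.9, 7.3, 9.2]
grip_width: 0.002
```

```bash
python3 - <<'E'
from h import *
plan(-.104,-.092,.05)
b=get_image("side");crop(b,240,90,440,240,3.9,"pics/s3.png")
E
```

```text
local now [-0.1032 -0.0899  0.087 ] t 2.675 F [-1.91  7.27  9.23]
shift [ 0.0007 -0.0022  0.037 ] turn [ 0.0026 -0.003   0.0008]
```

View pics/s3.png

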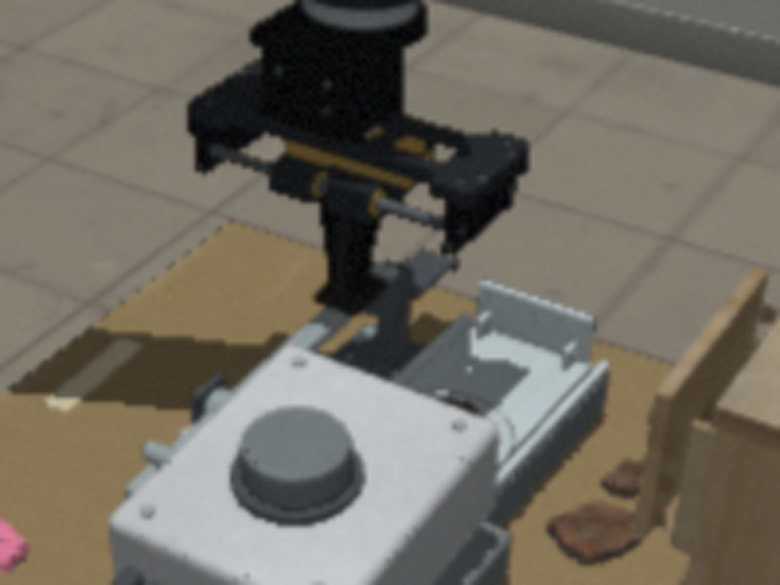

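Contact is on the pad and the lever is moving at 9 N. I'll keep pressing to about 49 mm.

{"fn": "carry_out", "kwargs": {"commands": [{"tx": 0,"ty": 0,"tz": 0.006,"rx": 0,"ry": 0,"rz": 0,"jaw": 0},{"tx": 0,"ty": 0,"tz": 0.012,"rx": 0,"ry": 0,"rz": 0,"jaw": 0},{"tx": 0,"ty": 0,"tz": 0.018,"rx": 0,"ry": 0,"rz": 0,"jaw": 0},{"tx": 0,"ty": 0,"tz": 0.024,"rx": 0,"ry": 0,"rz": 0,"jaw": 0},{"tx": 0,"ty": 0,"tz": 0.029,"rx": 0,"ry": 0,"rz": 0,"jaw": 0},{"tx": 0,"ty": 0,"tz": 0.034,"rx": 0,"ry": 0,"rz": 0,"jaw": 0},{"tx": 0,"ty": 0,"tz": 0.035,"rx": 0,"ry": 0,"rz": 0,"jaw": 0}]}}

```text
time: 3.6
position: [0.478, -0.1164, 0.0529]
tool_rot: [2.74, 1.533, 0.006]
ft_force: [-3.9, 5.2, 14.6]
grip_width: 0.004
```

```bash
python3 - <<'E'
from h import *
plan(-.104,-.092,.05)
b=get_image("side");crop(b,240,90,440,240,3.9,"pics/s4.png")
E
```

```text
local now [-0.1031 -0.0893  0.0529] t 3.6 F [-3.91  5.24 14.55]
shift [ 0.0009 -0.0027  0.0029] turn [ 0.0035 -0.0022  0.0009]
```

View pics/s4.png

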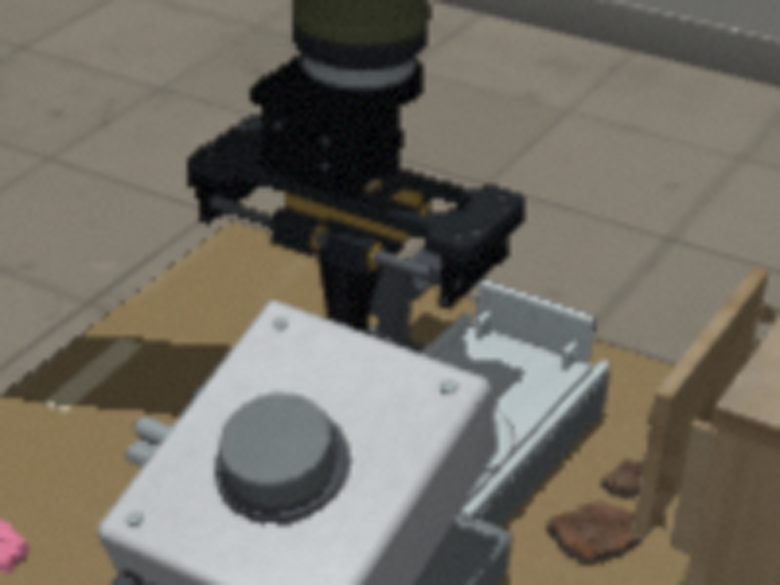

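The pad is at 53 mm, lower than the 58 mm latched height, so it is past the catch point. I'll ease up and check that it holds.

{"fn": "carry_out", "kwargs": {"commands": [{"tx": 0,"ty": 0,"tz": -0.003,"rx": 0,"ry": 0,"rz": 0,"jaw": 0},{"tx": 0,"ty": 0,"tz": -0.006,"rx": 0,"ry": 0,"rz": 0,"jaw": 0},{"tx": 0,"ty": 0,"tz": -0.009,"rx": 0,"ry": 0,"rz": 0,"jaw": 0},{"tx": 0,"ty": 0,"tz": -0.012,"rx": 0,"ry": 0,"rz": 0,"jaw": 0},{"tx": 0,"ty": 0,"tz": -0.015,"rx": 0,"ry": 0,"rz": 0,"jaw": 0},{"tx": 0,"ty": 0,"tz": -0.018,"rx": 0,"ry": 0,"rz": 0,"jaw": 0}]}}

```text
time: 4.4
position: [0.4746, -0.1179, 0.0674]
tool_rot: [-2.742, -1.533, 0.002]
ft_force: [0.4, 0.4, -0.6]
grip_width: 0.002
```

```bash
python3 - <<'E'
from h import *
plan(-.22,0,.2)
b=get_image("side");crop(b,240,90,440,240,3.9,"pics/s5.png")
E
```

```text
local now [-0.1002 -0.0913  0.0674] t 4.4 F [ 0.44  0.4  -0.57]
shift [ 0.1198  0.0912 -0.1328] turn [-0.001   0.0006 -0.0001]
```

View pics/s5.png

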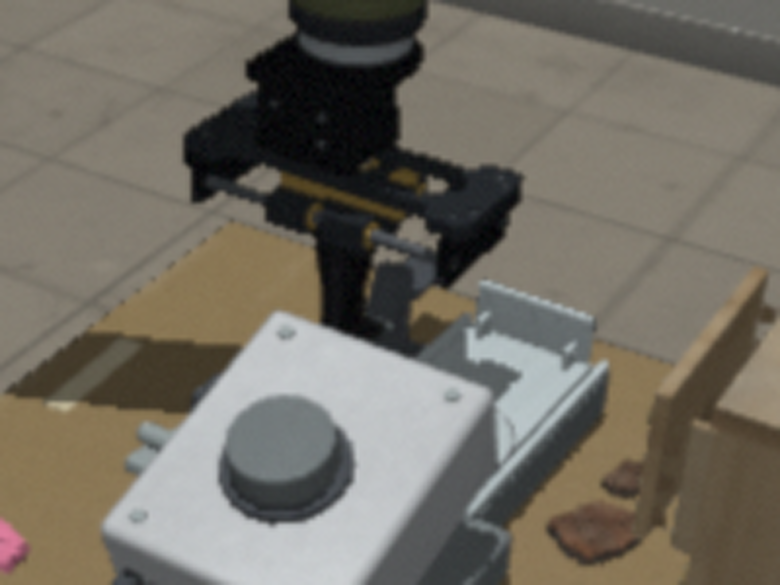

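Latched: the tool is free at 67 mm with zero force, and the hood stays open. Before the push I'll check clearance to the cabinet door.

```bash
python3 - <<'E'
from h import *
for z in(0,.1,.2):
    for n,u,v in [("side",406,225),("side",434,160),("top",262,95),("top",355,147),("top",327,141)]:
        print(z,n,u,v,np.round(L(ray(n,u,v,z)),3))
a=cv2.imread("pics/top0.png")[:,:,::-1];crop(a,240,60,400,180,5,"pics/cab.png")
E
```

```text
0 side 406 225 [-0.103  0.119  0.   ]
0 side 434 160 [-0.413  0.068  0.   ]
0 top 262 95 [-0.276  0.202  0.   ]
0 top 355 147 [0.042 0.204 0.   ]
0 top 327 141 [-0.038  0.178  0.   ]
0.1 side 406 225 [0.018 0.157 0.1  ]
0.1 side 434 160 [-0.244  0.114  0.1  ]
0.1 top 262 95 [-0.247  0.171  0.1  ]
0.1 top 355 147 [0.049 0.174 0.1  ]
0.1 top 327 141 [-0.025  0.149  0.1  ]
0.2 side 406 225 [0.138 0.194 0.2  ]
0.2 side 434 160 [-0.075  0.159  0.2  ]
0.2 top 262 95 [-0.218  0.141  0.2  ]
0.2 top 355 147 [0.056 0.143 0.2  ]
0.2 top 327 141 [-0.013  0.121  0.2  ]
```

View pics/cab.png

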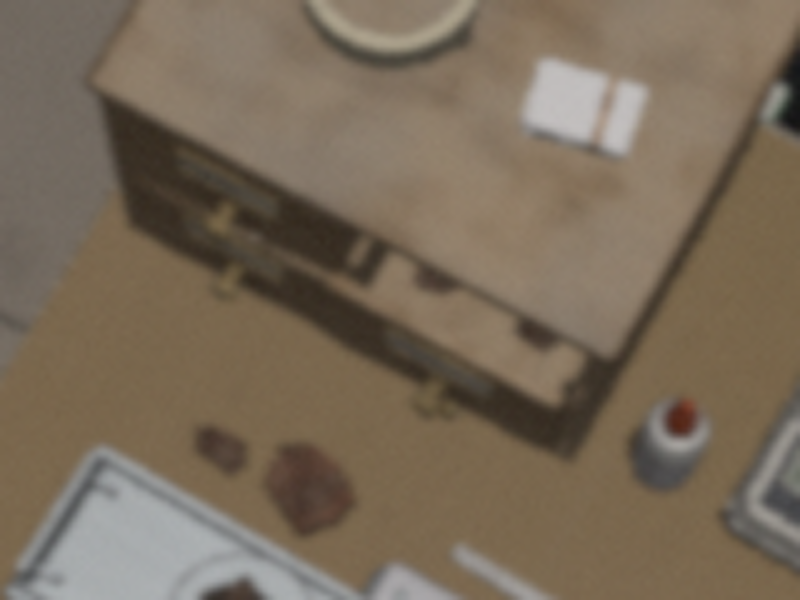

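```bash
python3 - <<'E'
from h import *
for z in(.05,.07,.09,.11): print(z,L(ray("side",341,157,z)).round(3),L(ray("side",336,158,z)).round(3),"handle?",L(ray("side",438,170,z)).round(3),L(ray("top",327,141,z)).round(3))
E
```

```text
0.05 [-0.203 -0.114  0.05 ] [-0.191 -0.122  0.05 ] handle? [-0.288  0.117  0.05 ] [-0.032  0.164  0.05 ]
0.07 [-0.173 -0.098  0.07 ] [-0.162 -0.106  0.07 ] handle? [-0.256  0.125  0.07 ] [-0.029  0.158  0.07 ]
0.09 [-0.144 -0.082  0.09 ] [-0.133 -0.089  0.09 ] handle? [-0.223  0.133  0.09 ] [-0.027  0.152  0.09 ]
0.11 [-0.114 -0.066  0.11 ] [-0.104 -0.073  0.11 ] handle? [-0.191  0.141  0.11 ] [-0.024  0.146  0.11 ]
```

The catch post is about 80 mm high and the cabinet's handles are at local y ≥ 0.12, so the hand at y -0.015 is clear of both. Moving up and over behind the plate, then down.

{"fn": "carry_out", "kwargs": {"commands": [{"tx": 0,"ty": 0,"tz": -0.05,"rx": 0,"ry": 0,"rz": 0,"jaw": 0},{"tx": 0,"ty": 0,"tz": -0.09,"rx": 0,"ry": 0,"rz": 0,"jaw": 0},{"tx": 0.04,"ty": 0.025,"tz": -0.09,"rx": 0,"ry": 0,"rz": 0,"jaw": 0},{"tx": 0.08,"ty": 0.05,"tz": -0.09,"rx": 0,"ry": 0,"rz": 0,"jaw": 0},{"tx": 0.12,"ty": 0.076,"tz": -0.09,"rx": 0,"ry": 0,"rz": 0,"jaw": 0},{"tx": 0.12,"ty": 0.076,"tz": -0.09,"rx": 0,"ry": 0,"rz": 0,"jaw": 0},{"tx": 0.12,"ty": 0.076,"tz": -0.04,"rx": 0,"ry": 0,"rz": 0,"jaw": 0},{"tx": 0.12,"ty": 0.076,"tz": 0.0,"rx": 0,"ry": 0,"rz": 0,"jaw": 0},{"tx": 0.12,"ty": 0.076,"tz": 0.007,"rx": 0,"ry": 0,"rz": 0,"jaw": 0},{"tx": 0.12,"ty": 0.076,"tz": 0.007,"rx": 0,"ry": 0,"rz": 0,"jaw": 0}]}}

```text
time: 5.7
position: [0.6027, -0.0557, 0.0612]
tool_rot: [2.742, 1.533, -0.0]
ft_force: [0.8, -0.5, 0.5]
grip_width: 0.007
```

```bash
python3 - <<'E'
from h import *
plan(-.06,-.015,.06)
for n in("side","top"):
    im=get_image(n);cv2.imwrite(f"pics/{n}6.png",im[:,:,::-1])
a=cv2.imread("pics/top6.png")[:,:,::-1];b=cv2.imread("pics/side6.png")[:,:,::-1]
cv2.imwrite("pics/m6.png",np.hstack([cv2.resize(a[120:280,200:400],(400,320)),cv2.resize(b[90:250,230:430],(400,320))])[:,:,::-1])
E
```

```text
local now [-0.2202 -0.0148  0.0612] t 5.7 F [ 0.79 -0.54  0.48]
shift [-0.1602 -0.0002  0.0013] turn [ 0.0003  0.0003 -0.0002]
```

View pics/m6.png

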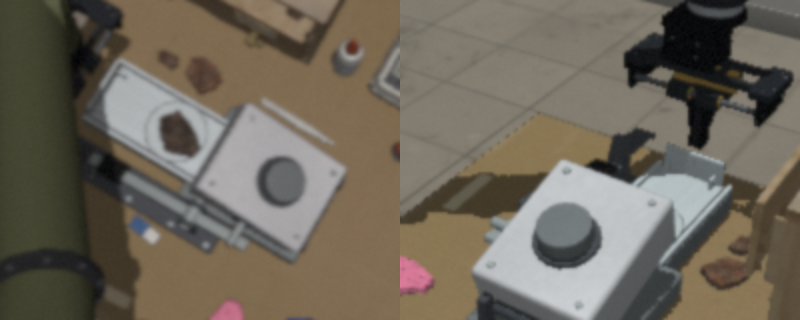

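The hand stands behind the plate, the lever is still latched and the hood is open. Pushing gently now.

{"fn": "carry_out", "kwargs": {"commands": [{"tx": -0.015,"ty": 0,"tz": 0,"rx": 0,"ry": 0,"rz": 0,"jaw": 0},{"tx": -0.022,"ty": 0,"tz": 0,"rx": 0,"ry": 0,"rz": 0,"jaw": 0},{"tx": -0.026,"ty": 0,"tz": 0,"rx": 0,"ry": 0,"rz": 0,"jaw": 0},{"tx": -0.03,"ty": 0,"tz": 0,"rx": 0,"ry": 0,"rz": 0,"jaw": 0},{"tx": -0.034,"ty": 0,"tz": 0,"rx": 0,"ry": 0,"rz": 0,"jaw": 0},{"tx": -0.039,"ty": 0,"tz": 0,"rx": 0,"ry": 0,"rz": 0,"jaw": 0},{"tx": -0.045,"ty": 0,"tz": 0,"rx": 0,"ry": 0,"rz": 0,"jaw": 0},{"tx": -0.051,"ty": 0,"tz": 0,"rx": 0,"ry": 0,"rz": 0,"jaw": 0},{"tx": -0.058,"ty": 0,"tz": 0,"rx": 0,"ry": 0,"rz": 0,"jaw": 0},{"tx": -0.065,"ty": 0,"tz": 0,"rx": 0,"ry": 0,"rz": 0,"jaw": 0},{"tx": -0.072,"ty": 0,"tz": 0,"rx": 0,"ry": 0,"rz": 0,"jaw": 0},{"tx": -0.079,"ty": 0,"tz": 0,"rx": 0,"ry": 0,"rz": 0,"jaw": 0}]}}

```text
time: 7.3
position: [0.561, -0.1229, 0.0605]
tool_rot: [-2.742, -1.533, 0.001]
ft_force: [0.3, 1.3, 0.0]
grip_width: 0.006
```

```bash
python3 - <<'E'
from h import *
plan(-.06,-.015,.06)
for n in("side","top"):
    im=get_image(n);cv2.imwrite(f"pics/{n}7.png",im[:,:,::-1])
a=cv2.imread("pics/top7.png")[:,:,::-1];b=cv2.imread("pics/side7.png")[:,:,::-1]
cv2.imwrite("pics/m7.png",np.hstack([cv2.resize(a[120:280,200:400],(400,320)),cv2.resize(b[90:250,230:430],(400,320))])[:,:,::-1])
E
```

```text
local now [-0.1411 -0.0151  0.0605] t 7.3 F [0.34 1.28 0.03]
shift [-0.0811  0.0001  0.0005] turn [-0.0003  0.0002  0.0002]
```

View pics/m7.png

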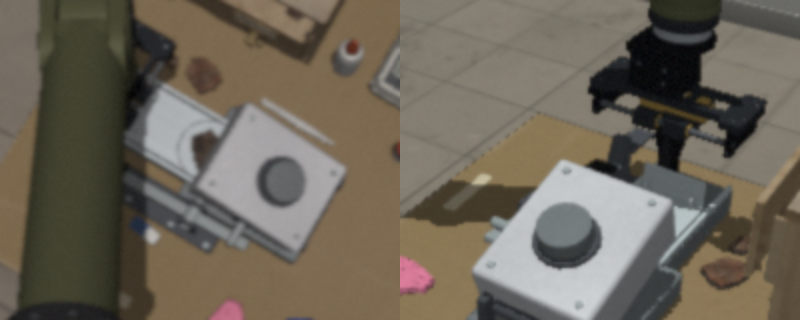

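The slide is moving at about 1.3 N with the sherd riding on it under the raised hood. Continuing.

{"fn": "carry_out", "kwargs": {"commands": [{"tx": -0.007,"ty": 0,"tz": 0,"rx": 0,"ry": 0,"rz": 0,"jaw": 0},{"tx": -0.014,"ty": 0,"tz": 0,"rx": 0,"ry": 0,"rz": 0,"jaw": 0},{"tx": -0.021,"ty": 0,"tz": 0,"rx": 0,"ry": 0,"rz": 0,"jaw": 0},{"tx": -0.028,"ty": 0,"tz": 0,"rx": 0,"ry": 0,"rz": 0,"jaw": 0},{"tx": -0.035,"ty": 0,"tz": 0,"rx": 0,"ry": 0,"rz": 0,"jaw": 0},{"tx": -0.042,"ty": 0,"tz": 0,"rx": 0,"ry": 0,"rz": 0,"jaw": 0},{"tx": -0.049,"ty": 0,"tz": 0,"rx": 0,"ry": 0,"rz": 0,"jaw": 0},{"tx": -0.056,"ty": 0,"tz": 0,"rx": 0,"ry": 0,"rz": 0,"jaw": 0},{"tx": -0.062,"ty": 0,"tz": 0,"rx": 0,"ry": 0,"rz": 0,"jaw": 0},{"tx": -0.067,"ty": 0,"tz": 0,"rx": 0,"ry": 0,"rz": 0,"jaw": 0},{"tx": -0.071,"ty": 0,"tz": 0,"rx": 0,"ry": 0,"rz": 0,"jaw": 0}]}}

```text
time: 8.78
position: [0.5241, -0.1833, 0.0606]
tool_rot: [2.742, 1.533, -0.0]
ft_force: [-0.3, 1.3, 0.2]
grip_width: 0.002
```

{"fn": "carry_out", "kwargs": {"commands": [{"tx": -0.003,"ty": 0,"tz": 0,"rx": 0,"ry": 0,"rz": 0,"jaw": 0},{"tx": -0.006,"ty": 0,"tz": 0,"rx": 0,"ry": 0,"rz": 0,"jaw": 0},{"tx": -0.009,"ty": 0,"tz": 0,"rx": 0,"ry": 0,"rz": 0,"jaw": 0}]}}

```text
time: 9.15
position: [0.5202, -0.1897, 0.0606]
tool_rot: [-2.741, -1.533, -0.003]
ft_force: [3.3, 6.3, -1.3]
grip_width: 0.003
```

```bash
python3 - <<'E'
from h import *
plan(-.06,-.015,.06)
for n in("side","top"):
    im=get_image(n);cv2.imwrite(f"pics/{n}8.png",im[:,:,::-1])
a=cv2.imread("pics/top8.png")[:,:,::-1];b=cv2.imread("pics/side8.png")[:,:,::-1]
cv2.imwrite("pics/m8.png",np.hstack([cv2.resize(a[120:280,200:400],(400,320)),cv2.resize(b[90:250,230:430],(400,320))])[:,:,::-1])
E
```

```text
local now [-0.0629 -0.0149  0.0606] t 9.15 F [ 3.28  6.34 -1.3 ]
shift [-0.0029 -0.0001  0.0006] turn [ 0.0004 -0.0021  0.0005]
```

View pics/m8.png

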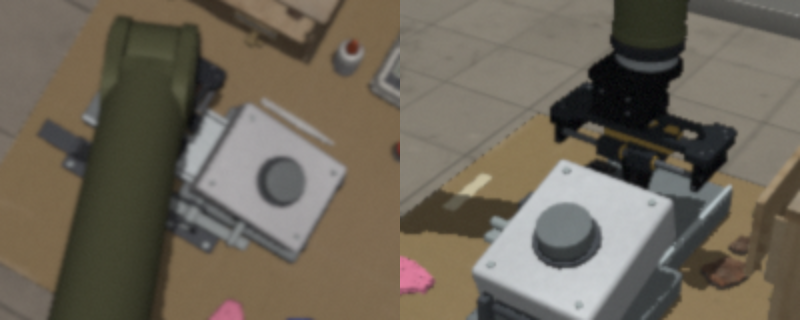

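{"fn": "carry_out", "kwargs": {"commands": [{"tx": -0.002,"ty": 0,"tz": 0,"rx": 0,"ry": 0,"rz": 0,"jaw": 0},{"tx": -0.003,"ty": 0,"tz": 0,"rx": 0,"ry": 0,"rz": 0,"jaw": 0},{"tx": -0.003,"ty": 0,"tz": 0,"rx": 0,"ry": 0,"rz": 0,"jaw": 0}]}}

```text
time: 9.62
position: [0.5202, -0.1896, 0.0607]
tool_rot: [-2.739, -1.536, -0.008]
ft_force: [4.9, 8.0, -2.1]
grip_width: 0.005
```

```bash
python3 - <<'E'
from h import *
plan(-.06,-.015,.06)
E
```

```text
local now [-0.0628 -0.0149  0.0607] t 9.625 F [ 4.9   8.   -2.14]
shift [-0.0028 -0.0001  0.0007] turn [ 0.0011 -0.0052  0.0027]
```

The slide is firmly on its stop: no movement with force rising to 9.4 N. Backing off, rising and moving over the tab.

{"fn": "carry_out", "kwargs": {"commands": [{"tx": 0.015,"ty": 0,"tz": 0,"rx": 0,"ry": 0,"rz": 0,"jaw": 0},{"tx": 0.05,"ty": 0,"tz": 0,"rx": 0,"ry": 0,"rz": 0,"jaw": 0},{"tx": 0.07,"ty": 0,"tz": -0.04,"rx": 0,"ry": 0,"rz": 0,"jaw": 0},{"tx": 0.09,"ty": 0,"tz": -0.09,"rx": 0,"ry": 0,"rz": 0,"jaw": 0},{"tx": 0.115,"ty": -0.03,"tz": -0.1,"rx": 0,"ry": 0,"rz": 0,"jaw": 0},{"tx": 0.145,"ty": -0.077,"tz": -0.1,"rx": 0,"ry": 0,"rz": 0,"jaw": 0},{"tx": 0.145,"ty": -0.077,"tz": -0.1,"rx": 0,"ry": 0,"rz": 0,"jaw": 0},{"tx": 0.145,"ty": -0.077,"tz": -0.1,"rx": 0,"ry": 0,"rz": 0,"jaw": 0}]}}

```text
time: 10.62
position: [0.5285, -0.0305, 0.1608]
tool_rot: [2.74, 1.532, -0.001]
ft_force: [-0.2, -0.9, 0.9]
grip_width: 0.01
```

```bash
python3 - <<'E'
from h import *
plan(-.204,-.092,.06)
for n in("side","top"):
    im=get_image(n);cv2.imwrite(f"pics/{n}9.png",im[:,:,::-1])
a=cv2.imread("pics/top9.png")[:,:,::-1];b=cv2.imread("pics/side9.png")[:,:,::-1]
cv2.imwrite("pics/m9.png",np.hstack([cv2.resize(a[140:250,220:360],(400,320)),cv2.resize(b[100:210,280:420],(400,320))])[:,:,::-1])
E
```

```text
local now [-0.2027 -0.0912  0.1608] t 10.625 F [-0.19 -0.92  0.85]
shift [ 0.0014 -0.001   0.1008] turn [ 0.0016  0.0017 -0.0001]
```

View pics/m9.png

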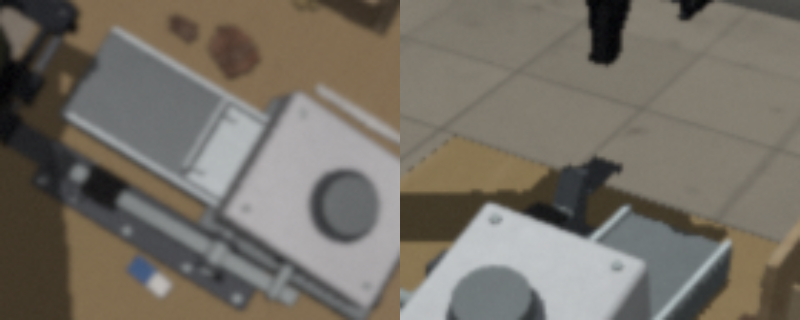

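```bash
python3 - <<'E'
from h import *
for x,y in[(225,102),(187,170)]:print(L(ray("top",220+x/2.857,140+y/2.909,.075)).round(4))
E
```

```text
[-0.0462  0.0328  0.075 ]
[-0.0438 -0.042   0.075 ]
```

The plate measures x ≈ -0.045 against -0.048 expected, so the slide is home. Now pressing the tab.

{"fn": "carry_out", "kwargs": {"commands": [{"tx": 0.001,"ty": -0.001,"tz": 0.05,"rx": 0,"ry": 0,"rz": 0,"jaw": 0},{"tx": 0.001,"ty": -0.001,"tz": 0.09,"rx": 0,"ry": 0,"rz": 0,"jaw": 0},{"tx": 0.001,"ty": -0.001,"tz": 0.1,"rx": 0,"ry": 0,"rz": 0,"jaw": 0},{"tx": 0.001,"ty": -0.001,"tz": 0.106,"rx": 0,"ry": 0,"rz": 0,"jaw": 0},{"tx": 0.001,"ty": -0.001,"tz": 0.112,"rx": 0,"ry": 0,"rz": 0,"jaw": 0},{"tx": 0.001,"ty": -0.001,"tz": 0.117,"rx": 0,"ry": 0,"rz": 0,"jaw": 0},{"tx": 0.001,"ty": -0.001,"tz": 0.122,"rx": 0,"ry": 0,"rz": 0,"jaw": 0},{"tx": 0.001,"ty": -0.001,"tz": 0.127,"rx": 0,"ry": 0,"rz": 0,"jaw": 0},{"tx": 0.001,"ty": -0.001,"tz": 0.13,"rx": 0,"ry": 0,"rz": 0,"jaw": 0},{"tx": 0.001,"ty": -0.001,"tz": 0.13,"rx": 0,"ry": 0,"rz": 0,"jaw": 0}]}}

```text
time: 11.98
position: [0.5297, -0.0276, 0.0344]
tool_rot: [2.739, 1.533, 0.001]
ft_force: [-6.6, 1.9, 30.2]
grip_width: 0.005
```

```bash
python3 - <<'E'
from h import *
plan(-.204,-.092,.031)
b=get_image("side");crop(b,240,90,440,240,3.9,"pics/s10.png")
E
```

```text
local now [-0.2059 -0.0917  0.0344] t 11.975 F [-6.64  1.88 30.23]
shift [-0.0019 -0.0003  0.0034] turn [0.0027 0.0006 0.0005]
```

View pics/s10.png

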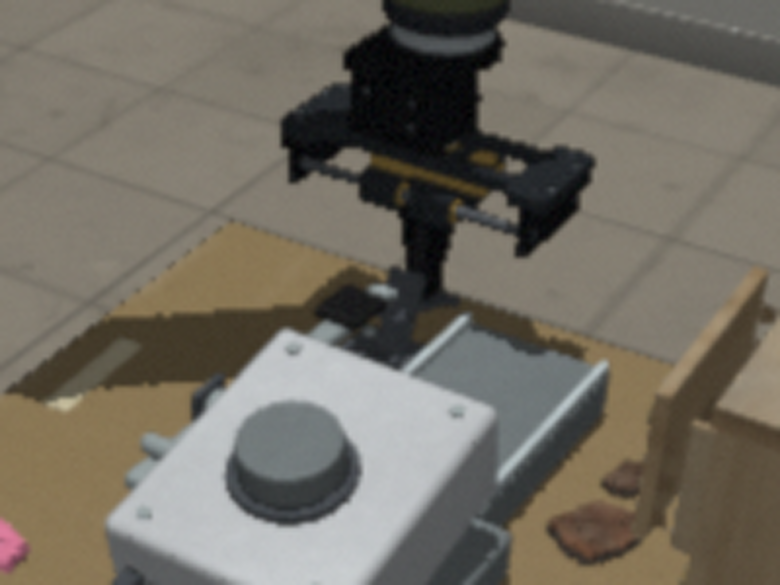

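The lever is freed, with the pad rising and the hood sinking. The tab is on its stop, so I'll ease off slightly and hold until the hood shuts.

{"fn": "carry_out", "kwargs": {"commands": [{"tx": 0,"ty": 0,"tz": -0.002,"rx": 0,"ry": 0,"rz": 0,"jaw": 0},{"tx": 0,"ty": 0,"tz": -0.002,"rx": 0,"ry": 0,"rz": 0,"jaw": 0},{"tx": 0,"ty": 0,"tz": -0.002,"rx": 0,"ry": 0,"rz": 0,"jaw": 0},{"tx": 0,"ty": 0,"tz": -0.002,"rx": 0,"ry": 0,"rz": 0,"jaw": 0},{"tx": 0,"ty": 0,"tz": -0.002,"rx": 0,"ry": 0,"rz": 0,"jaw": 0},{"tx": 0,"ty": 0,"tz": -0.002,"rx": 0,"ry": 0,"rz": 0,"jaw": 0},{"tx": 0,"ty": 0,"tz": -0.002,"rx": 0,"ry": 0,"rz": 0,"jaw": 0},{"tx": 0,"ty": 0,"tz": -0.002,"rx": 0,"ry": 0,"rz": 0,"jaw": 0}]}}

```text
time: 13.02
position: [0.5294, -0.0277, 0.0353]
tool_rot: [2.74, 1.533, 0.002]
ft_force: [-3.5, 2.1, 20.4]
grip_width: 0.006
```

```bash
python3 - <<'E'
from h import *
plan(-.204,-.092,.031)
b=get_image("side");crop(b,240,90,440,240,3.9,"pics/s11.png")
E
```

```text
local now [-0.2056 -0.0919  0.0353] t 13.025 F [-3.48  2.12 20.4 ]
shift [-0.0016 -0.0001  0.0043] turn [0.0026 0.0001 0.0004]
```

View pics/s11.png

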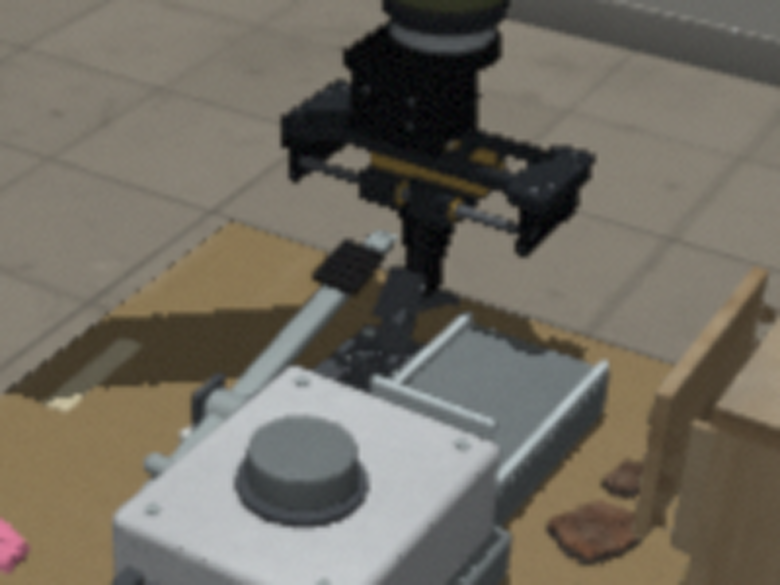

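The hood is closed and the lever is up. Lifting off, slightly away from the lever.

{"fn": "carry_out", "kwargs": {"commands": [{"tx": 0,"ty": 0,"tz": -0.015,"rx": 0,"ry": 0,"rz": 0,"jaw": 0},{"tx": 0,"ty": 0,"tz": -0.03,"rx": 0,"ry": 0,"rz": 0,"jaw": 0},{"tx": 0.005,"ty": 0,"tz": -0.06,"rx": 0,"ry": 0,"rz": 0,"jaw": 0},{"tx": 0.01,"ty": 0,"tz": -0.1,"rx": 0,"ry": 0,"rz": 0,"jaw": 0},{"tx": 0.02,"ty": 0,"tz": -0.15,"rx": 0,"ry": 0,"rz": 0,"jaw": 0},{"tx": 0.03,"ty": 0,"tz": -0.17,"rx": 0,"ry": 0,"rz": 0,"jaw": 0},{"tx": 0.03,"ty": 0,"tz": -0.17,"rx": 0,"ry": 0,"rz": 0,"jaw": 0},{"tx": 0.03,"ty": 0,"tz": -0.17,"rx": 0,"ry": 0,"rz": 0,"jaw": 0}]}}

```text
time: 14.08
position: [0.5425, -0.0033, 0.2011]
tool_rot: [-2.742, -1.532, 0.004]
ft_force: [0.0, 0.7, -0.1]
grip_width: 0.005
```

```bash
python3 - <<'E'
from h import *
plan(-.204,-.092,.031)
for n in("side","top"):
    im=get_image(n);cv2.imwrite(f"pics/{n}12.png",im[:,:,::-1])
a=cv2.imread("pics/top12.png")[:,:,::-1];b=cv2.imread("pics/side12.png")[:,:,::-1]
cv2.imwrite("pics/m12.png",np.hstack([cv2.resize(a[120:280,200:400],(400,320)),cv2.resize(b[100:260,240:440],(400,320))])[:,:,::-1])
for p in[(370,365),(475,188),(707,322),(605,500)]:pass
a0=cv2.imread("pics/top0.png").astype(int);a1=cv2.imread("pics/top12.png").astype(int)
d=(np.abs(a0-a1).max(2)>40).astype(np.uint8);d[:, :]=d
cv2.imwrite("pics/d.png",d*255)
E
```

```text
local now [-0.2333 -0.0935  0.2011] t 14.075 F [ 0.02  0.71 -0.11]
shift [-0.0289  0.0019  0.1701] turn [-0.0021  0.0019 -0.0004]
```

View pics/m12.png

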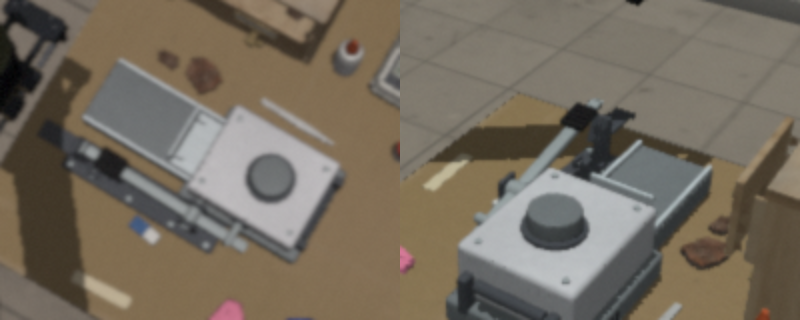

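View pics/d.png

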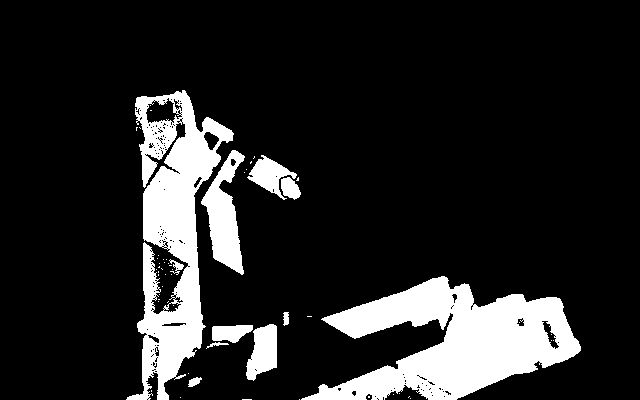

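The hood and lever are back exactly where they started in the image. Only the slide and the arm with its shadow differ, and the bystanders are unmoved. Handing in.

```bash
python3 -c "
from bench import ctrl
print(ctrl.close_job(),ctrl.get_state()['time'])"
```

```text
the job is handed in; nothing more can be done
the job is handed in; nothing more can be done
```

The analyser is loaded and the job is handed in at about 14 s of the 58 s allowed. I pressed the lever pad until it latched, pushed the slide home by its plate, then pressed the catch tab and held it until the hood closed.

**Last checks:**
- **Latch:** when I lifted off the pad, the force dropped to zero and the hood stayed open.
- **Slide:** it stopped firmly, not moving as the push rose to 9.4 N. The plate measured x ≈ -0.045 m against the -0.048 m expected, within calibration error.
- **Hood and bystanders:** comparing the first and last top views shows changes only at the slide and from the arm and its shadow. The hood is shut, the lever is up, and the bystanders it shows are unmoved.

**Not fully confirmed:**
- **Sherd:** it is hidden under the hood, so I could not see its final position. I last saw it lying on its circle partway through the push.
- **Tab force:** the fingers pressed the tab against its stop with up to about 30 N, well above the 4 to 8 N needed. That is below the 40 N limit, which applies to the arm and gripper body rather than the fingertips.
- **Refused move:** my first move call was rejected as invalid input. Nothing moved and no robot time was lost, apart from two camera calls.

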